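# Find the carton that rattles

### The job

One of the four bearing cartons in the tray was packed without its insert, so its bearing is loose inside. Pick the cartons up and shake them from side to side to feel which one rattles, stand that one on end, fully down in the narrow reject pocket, and leave the sound ones standing in the tray. Handle the cartons gently, without dropping or throwing them, and leave the gear, the bearing ring and the wrench where they are.

Things in the scene. Friction and masses are not known exactly. Their poses are not given: they have to be found in the camera images.
- carton_a: sealed plain cardboard bearing carton, 100 mm (its x) by 44 mm thick (its y) by 130 mm tall (its z), standing on end in the tray; origin at the centre of its underside. Mass 0.41 to 0.53 kg with its bearing; the four look alike and their weights tell nothing
- carton_b: like carton_a in every way. In three of the cartons (any three) the bearing sits fast in a fitted insert
- carton_c: like carton_a in every way. In one of the four (any one) the insert is missing: the round bearing, 52 mm across, about 0.4 kg, axis along the carton's y, stands on the carton's floor and can roll some 21 mm either way from the middle along the carton's x
- carton_d: like carton_a in every way. Where the loose bearing is (the point loose_bearing of the rules, at its centre) is not given: it must be felt
- tray: shallow grey sheet-steel tray fixed on the bench, 160 mm (x) by 470 mm (y), rim 22 mm high, walls and floor 3 mm; origin at the centre of its underside. The cartons stand in it in a row along its y, about 112 mm apart, squared to the tray (carton x along tray x)
- pocket: reject pocket fixed to the bench: a narrow dark sheet-steel holder open at the top, inside 108 mm (its x) by 51 mm (its y), floor 5 mm above the bench, straight walls up to 61 mm, then lips flared outwards up to 73 mm; origin at the centre of its underside. One carton stands in it on end, its x along the pocket's x either way round, its top 135 mm above the bench
- pocket_floor (a point): centre of the pocket's inner floor, 5 mm above the bench; axes as the pocket's
- gear: bystander: dark steel spur gear, 110 mm across, 36 mm high, lying flat; origin at the centre of its underside
- race: bystander: bare steel bearing ring, 72 mm across, 20 mm high, lying flat; origin at the centre of its underside
- wrench: bystander: steel wrench 200 mm long, lying flat along its x; origin at the middle of its underside
There are look-alikes about, which are no part of the job. What is shaped like the carton_a but blue or purple is not meant.

How it is judged:
On the way:
1. the carton with the loose bearing is held up clear of the tray floor and shaken so that the bearing runs against one side ((((distance between loose_bearing and carton_a below 0.065 m and z of carton_a in the frame of tray above 0.03 m) and (x of loose_bearing in the frame of carton_a above 0.012 m or x of loose_bearing in the frame of carton_a below -0.012 m)) or ((distance between loose_bearing and carton_b below 0.065 m and z of carton_b in the frame of tray above 0.03 m) and (x of loose_bearing in the frame of carton_b above 0.012 m or x of loose_bearing in the frame of carton_b below -0.012 m)) or ((distance between loose_bearing and carton_c below 0.065 m and z of carton_c in the frame of tray above 0.03 m) and (x of loose_bearing in the frame of carton_c above 0.012 m or x of loose_bearing in the frame of carton_c below -0.012 m)) or ((distance between loose_bearing and carton_d below 0.065 m and z of carton_d in the frame of tray above 0.03 m) and (x of loose_bearing in the frame of carton_d above 0.012 m or x of loose_bearing in the frame of carton_d below -0.012 m)))).
At the end, for the whole second after the job is handed in: The rattling carton stands in the pocket (within 12 mm of its centre, underside within 6 mm of its floor); the other three stand in the tray (40 mm of its middle across, 220 mm along, underside under 8 mm above the bench); all upright within 0.1 rad and still (0.03 m/s) (((distance between loose_bearing and carton_a below 0.065 m and (horizontal distance between carton_a and pocket_floor below 0.012 m and z of carton_a in the frame of pocket_floor below 0.006 m)) or (distance between loose_bearing and carton_b below 0.065 m and (horizontal distance between carton_b and pocket_floor below 0.012 m and z of carton_b in the frame of pocket_floor below 0.006 m)) or (distance between loose_bearing and carton_c below 0.065 m and (horizontal distance between carton_c and pocket_floor below 0.012 m and z of carton_c in the frame of pocket_floor below 0.006 m)) or (distance between loose_bearing and carton_d below 0.065 m and (horizontal distance between carton_d and pocket_floor below 0.012 m and z of carton_d in the frame of pocket_floor below 0.006 m))) and ((x of carton_a in the frame of tray between -0.04 and 0.04 m and y of carton_a in the frame of tray between -0.22 and 0.22 m and z of carton_a in the frame of tray below 0.008 m) or (horizontal distance between carton_a and pocket_floor below 0.012 m and z of carton_a in the frame of pocket_floor below 0.006 m)) and ((x of carton_b in the frame of tray between -0.04 and 0.04 m and y of carton_b in the frame of tray between -0.22 and 0.22 m and z of carton_b in the frame of tray below 0.008 m) or (horizontal distance between carton_b and pocket_floor below 0.012 m and z of carton_b in the frame of pocket_floor below 0.006 m)) and ((x of carton_c in the frame of tray between -0.04 and 0.04 m and y of carton_c in the frame of tray between -0.22 and 0.22 m and z of carton_c in the frame of tray below 0.008 m) or (horizontal distance between carton_c and pocket_floor below 0.012 m and z of carton_c in the frame of pocket_floor below 0.006 m)) and ((x of carton_d in the frame of tray between -0.04 and 0.04 m and y of carton_d in the frame of tray between -0.22 and 0.22 m and z of carton_d in the frame of tray below 0.008 m) or (horizontal distance between carton_d and pocket_floor below 0.012 m and z of carton_d in the frame of pocket_floor below 0.006 m)) and angle between each of carton_a, carton_b, carton_c, carton_d's own z axis and vertical below 0.1 rad and linear speed of each of carton_a, carton_b, carton_c, carton_d below 0.03 m/s); the robot touches nothing.
It fails at once if a carton is dropped or thrown (faster than 1.2 m/s) (linear speed of any of carton_a, carton_b, carton_c, carton_d above 1.2 m/s).
It fails at once if the gear, the bearing ring or the wrench is moved more than 20 mm (distance of any of gear, race, wrench from where it was at the start of the episode above 0.02 m).
It also fails if it takes over 72 s, if anything falls off the work surface, if the arm or the gripper's body presses on something with over 40 N, if the wrist force passes 120 N, or if a joint passes its speed limit or range.

### The arm

A 7-joint arm with a two-finger parallel gripper is mounted at the origin on the work surface. World frame = base frame: x ahead of the robot, y to its left, z up, the work surface at z = 0. Lengths are in m, angles in rad, forces in N, time in s.
With the tool pointing down it reaches from about 0.425 to 0.875 m from the base axis. Payload 4.7 kg.
Tool frame: the origin (TCP) lies on the mounting face of the last link; the fingertips stand 182 mm ahead of it and the grasp point (between the pads) lies 164 mm ahead of it; z points along the fingers, y is the direction in which the jaws open and shut (so a half turn about z gives the same grasp; the last joint's range is limited). The gripper opens to 87 mm and grips with 3 to 60 N. Pads are 19 mm wide; open, the fingers measure 117 mm over their backs; the gripper's body (75 mm by 190 mm) begins 51 mm behind the grasp point.
Start: joints at [-1.319, 0.321, -0.07, 1.45, 0.023, 1.371, -0.057], TCP at [0.153, 0.632, 0.405] pointing down, gripper open.
Joint ranges: [-2.86, 2.86], [-0.3, 2.09], [-1.38, 1.24], [0.06, 2.45], [-1.56, 4.7], [0.09, 2.05], [-2.69, 2.69]. Speed limits (rad/s): [2.57, 2.57, 3.14, 3.14, 3.14, 3.14, 3.14].

### API

Orientations are given as a rotation vector (axis times angle).
In Python, from bench import ctrl gives the robot as it stands. The module is installed in compiled form; this text tells all that it offers.
- The arm moves only by the tool play_rows, never from a script. Its argument "targets" is text: rows parted by semicolons, each of 7 numbers parted by spaces: the shift along the tool's x, y, z in cm, then the turn, a rotation vector about the tool's x, y, z in rad, then the opening, from -1 (shut) to 1 (fully open). In form: x y z ax ay az grip; .... A call has 1 to 20 rows; each row shifts and turns the pose as measured when the row begins, along the tool's axes as they then stand; what a row does not reach is not made up. A row lasts 1/8 s, in which the tool goes at most 62.5 mm and 10.7 degrees, less where a joint would pass 70% of its speed; a pose out of reach is approached as far as the arm can. A call is refused whole if a number of a shift passes 6.25 or a number of a turn 0.188, either way. A call with a gripper value outside its range is refused whole. The fingers move at their own pace and stop on an object; "newtons" is the grip in N (left out, the last holds). Time passes only in rows, so rows that do not move let the fingers close. It gives the time, the measured TCP pose, the force and the opening at its end, in the units of the state.
- ctrl.get_state(): the state, without advancing time (a new reading comes with each control period).
- ctrl.get_image(name): name is "side" or "top" or "wrist"; returns a dict with "pixels" (384x512x3 uint8, blue, green, red), "depth" (384x512 float32, m along the optical axis (not along the pixel's ray), 0 where there is no reading), "intrinsics" (3x3 intrinsics, pixels), "R" (3x3) and "t" (3): a world point X has camera coordinates R X + t. Camera axes: x right, y down, z forward; pixel columns grow to the right and rows downward; lengths in m; the calibration is good to about 2 mm. The wrist camera is an equidistant fisheye: a pixel r from the principal point sees the ray r / f radians off the axis. A picture is of the moment at which its call begins.
- ctrl.close_job(): hands the job in, once; it reports no verdict.
The state is a dict: "time": time; "joint_positions": joint angles; "qd": joint speeds; "joint_torque": joint torques, N m; "position": TCP position; "tool_rot": TCP orientation; "ft_force": force on the tool from outside, world axes, zero at the start; "torque": the same for the moment, N m; "grip_width": opening from 0.0 (shut) to 1.0 (fully open).
Only numpy, scipy, OpenCV 4.12 (cv2) and the standard library are available. Lean on these libraries where they do the work, as an engineer would, in place of code of your own. Each camera call takes 0.05 s, during which the arm holds its last target.

## Working session

There is one attempt and no reset: what is moved stays moved. The work goes in short steps, Python scripts to look and compute and a tool call to move; the robot and the scene stay as the last step left them, time stands still between calls to the robot, and variables do not carry over. Pictures are saved under pics/ and viewed, and the job is handed in when it is done.

Besides the shell and the picture viewer there is one more tool, called after "Request:" as a command line: name --argument value ..., lists and objects as JSON in quotes. play_rows: Moves the arm, as the interface text tells. Its arguments: {"type":"object","properties":{"targets":{"type":"string"},"newtons":{"type":"number"}},"required":["targets"]}

```bash
mkdir -p pics; cat > h.py <<'E'
import numpy as np, cv2, pickle
from bench import ctrl
from scipy.spatial.transform import Rotation as Ro
def grab(n,tag):
    im=ctrl.get_image(n); pickle.dump(im,open(f'pics/{tag}.pkl','wb')); cv2.imwrite(f'pics/{tag}.png',im['pixels']); return im
def load(tag): return pickle.load(open(f'pics/{tag}.pkl','rb'))
def cloud(im):
    K=im['intrinsics'];d=im['depth'];v,u=np.mgrid[:384,:512]
    P=np.stack([(u-K[0,2])/K[0,0]*d,(v-K[1,2])/K[1,1]*d,d],-1)
    return (P-im['t'])@im['R']
def plane(im,u,v,z):
    K=im['intrinsics'];r=np.array([(u-K[0,2])/K[0,0],(v-K[1,2])/K[1,1],1.])
    d=im['R'].T@r;c=-im['R'].T@im['t'];return c+d*(z-c[2])/d[2]
E
python3 - <<'E'
from h import *
s=ctrl.get_state();print(s)
for n in('top','side','wrist'):
    im=grab(n,n+'0');print(n,im['intrinsics'].round(1).tolist(),(-im['R'].T@im['t']).round(3),im['R'].round(2).tolist())
E
```

```text
{'time': 0.0, 'joint_positions': array([-1.31886771,  0.32182982, -0.07007347,  1.45167099,  0.02257805,
        1.37077432, -0.05690165]), 'qd': array([-0.00106478,  0.00038574,  0.00175463, -0.00015362,  0.00151705,
       -0.00090267, -0.00224718]), 'joint_torque': array([-6.83257986e-05, -4.91284633e+01, -4.03804053e-01, -3.12530851e+01,
       -6.38413173e-02,  4.34856664e-02,  1.85232666e-04]), 'position': array([0.15312166, 0.63150126, 0.40365866]), 'tool_rot': array([-3.72661507e-01, -3.11926274e+00,  2.96905901e-03]), 'ft_force': array([0.27145421, 0.058765  , 0.32447857]), 'torque': array([-0.00959763, -0.00233924, -0.01172998]), 'grip_width': 1.006419453470698}
top [[460.7, 0.0, 254.9], [0.0, 460.7, 191.4], [0.0, 0.0, 1.0]] [ 0.364 -0.044  1.193] [[0.01, -1.0, -0.03], [-0.99, -0.01, -0.13], [0.13, 0.03, -0.99]]
side [[402.4, 0.0, 253.4], [0.0, 402.4, 199.2], [0.0, 0.0, 1.0]] [ 1.403 -0.177  0.734] [[0.16, 0.99, -0.02], [0.6, -0.11, -0.79], [-0.78, 0.11, -0.61]]
wrist [[297.3, 0.0, 253.1], [0.0, 297.3, 196.6], [0.0, 0.0, 1.0]] [0.089 0.647 0.383] [[0.24, 0.97, -0.0], [0.94, -0.23, 0.24], [0.23, -0.06, -0.97]]
```

View pics/top0.png

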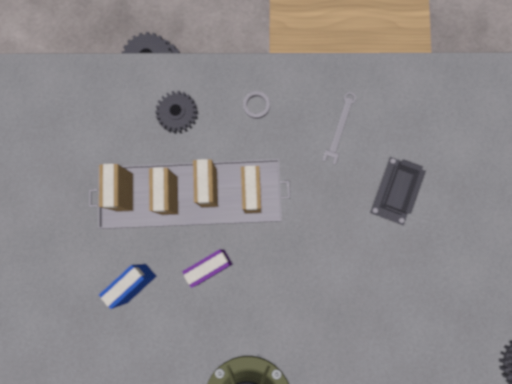

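View pics/side0.png

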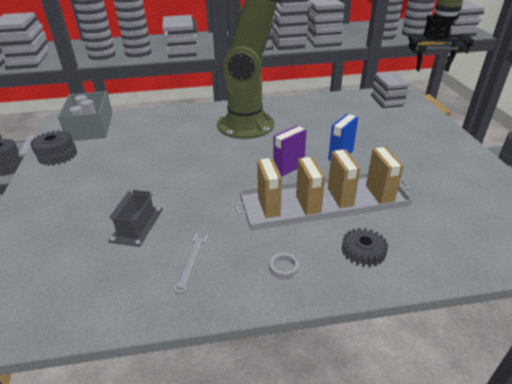

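View pics/wrist0.png

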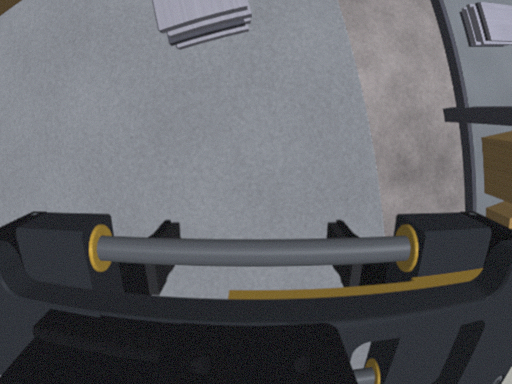

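The top view shows four brown, white-topped cartons in the tray at px (110,186), (160,190), (204,182) and (251,188). The blue (124,286) and purple (206,268) look-alikes are outside the tray, and the pocket is at (398,190). The gear is at (176,111), the ring at (256,104) and the wrench at (340,128). I choose the four brown ones in the tray.

```bash
cat > meas.py <<'E'
from h import *
def tops(im,zlo=.10,zhi=.19,xr=(.2,.75),yr=(-.5,.5)):
    P=cloud(im);m=((P[...,2]>zlo)&(P[...,2]<zhi)&(P[...,0]>xr[0])&(P[...,0]<xr[1])&(P[...,1]>yr[0])&(P[...,1]<yr[1])&(im['depth']>0)).astype(np.uint8)
    n,l,st,c=cv2.connectedComponentsWithStats(m);out=[]
    for i in range(1,n):
        if st[i,4]<40: continue
        mm=l==i;z=np.median(P[mm][:,2]);t=mm&(abs(P[...,2]-np.percentile(P[mm][:,2],80))<.012)
        r=cv2.minAreaRect((P[t][:,:2]*1000).astype(np.float32))
        v,u=np.where(t)
        out.append((u.mean(),v.mean(),np.median(P[t][:,2]),r,im['pixels'][t].mean(0)))
    return out
if __name__=='__main__':
    for n in('top0','side0'):
        im=load(n);print(n)
        for o in tops(im): print('px %.0f %.0f z %.3f'%o[:3],[np.round(x,1) for x in o[3]],o[4].round())
    im=load('top0');P=cloud(im)
    # white top faces by colour
    g=im['pixels'].astype(int);m=((g.min(2)>165)&(P[...,2]>.08)).astype(np.uint8)
    cs,_=cv2.findContours(m,0,2)
    for c in cs:
        if cv2.contourArea(c)>60:
            (a,b),wh,an=cv2.minAreaRect(c);box=cv2.boxPoints(((a,b),(wh[0]+1,wh[1]+1),an));print('white',round(a),round(b),np.array([plane(im,*p,.133)[:2] for p in box]).mean(0).round(4),[np.round(np.linalg.norm(plane(im,*box[i],.133)-plane(im,*box[i+1],.133)),3) for i in(0,1)], an)
    cv2.imwrite('pics/crop1.png',cv2.resize(np.hstack([im['pixels'][150:240,85:300]]),None,fx=3.5,fy=3.5,interpolation=2))
    cv2.imwrite('pics/crop2.png',cv2.resize(im['pixels'][145:235,355:440],None,fx=6,fy=6,interpolation=2))
    # heights
    for z0,z1 in((.05,.09),):
        mm=(P[...,2]>z0)&(P[...,2]<z1);mm[:,:350]=0;mm[:,450:]=0
        print('pocket',[np.round(x,1) for x in cv2.minAreaRect((P[mm][:,:2]*1000).astype(np.float32))],np.percentile(P[mm][:,2],[5,50,95]))
    for nm,(u,v) in dict(bench=(60,260),pocketfloor=(400,190),tray=(180,215),traymid=(230,215)).items(): print(nm,P[v,u].round(4))
E
python3 meas.py
```

```text
top0
px 202 181 z 0.134 [array([531.5, 107.8]), array([101.1,  44.4]), np.float64(2.2)] [154. 170. 182.]
px 108 185 z 0.134 [array([519.9, 328.5]), array([101.2,  45.8]), np.float64(3.2)] [150. 166. 178.]
px 250 187 z 0.134 [array([516.8,  -4.1]), array([101.,  44.]), np.float64(2.9)] [158. 172. 184.]
px 158 189 z 0.134 [array([511.1, 211.2]), array([100.6,  45. ]), np.float64(3.0)] [153. 169. 181.]
px 205 268 z 0.131 [array([329.3,  97.7]), array([ 44.1, 101. ]), np.float64(31.0)] [174. 149. 169.]
px 121 286 z 0.131 [array([285.9, 289.3]), array([ 44.9, 101.3]), np.float64(43.3)] [182. 154. 144.]
side0
px 345 123 z 0.131 [array([285.5, 287.8]), array([ 46.7, 105.7]), np.float64(44.6)] [183. 145. 128.]
px 290 135 z 0.131 [array([327.2,  95.6]), array([ 50. , 103.4]), np.float64(30.3)] [164. 129. 151.]
px 387 159 z 0.134 [array([518. , 327.4]), array([106.4,  47.7]), np.float64(1.8)] [138. 161. 171.]
px 346 162 z 0.134 [array([509. , 208.8]), array([106.4,  46.2]), np.float64(2.3)] [143. 165. 175.]
px 311 170 z 0.134 [array([531.7, 106.5]), array([105.9,  45.8]), np.float64(3.2)] [146. 168. 179.]
px 269 171 z 0.134 [array([515.7,  -5.7]), array([105.6,  44.8]), np.float64(2.9)] [148. 170. 181.]
white 120 287 [0.2861 0.2882] [np.float64(0.103), np.float64(0.026)] 47.48955154418945
white 205 268 [0.3292 0.0971] [np.float64(0.103), np.float64(0.026)] 59.03623962402344
white 158 189 [0.5109 0.2108] [np.float64(0.026), np.float64(0.101)] 90.0
white 250 187 [ 0.5169 -0.0049] [np.float64(0.026), np.float64(0.102)] 87.70938873291016
white 108 185 [0.5197 0.3303] [np.float64(0.024), np.float64(0.102)] 90.0
white 202 180 [0.5324 0.1078] [np.float64(0.026), np.float64(0.102)] 87.79740142822266
pocket [array([ 528.7, -377. ]), array([ 72.9, 130.5]), np.float64(69.5)] [0.0546955  0.06888393 0.07493504]
bench [0.342  0.4902 0.0018]
pocketfloor [ 0.5296 -0.3879  0.0025]
tray [0.4606 0.1817 0.0043]
traymid [0.4616 0.0517 0.0035]
```

View pics/crop1.png

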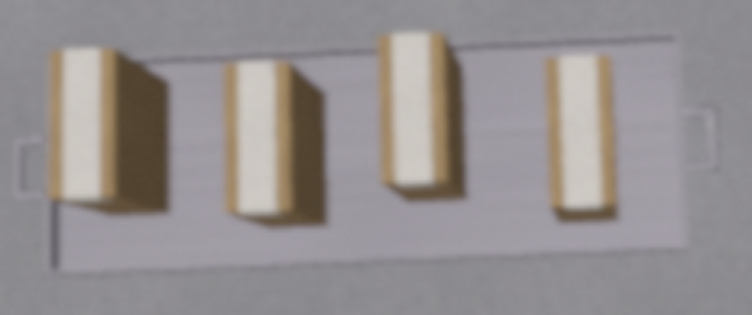

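View pics/crop2.png

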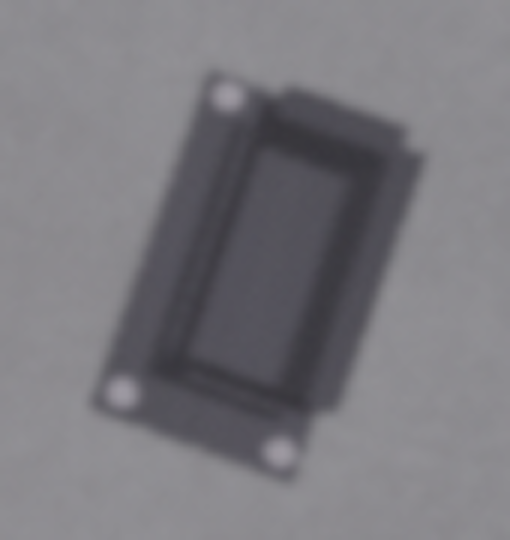

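The crops confirm four brown cartons with white tops, all at z=0.134 in both views, with 101x44 mm faces. The pocket's long axis points about -20° in yaw. Next is a helper to compute the deltas in tool axes.

```bash
cat > go.py <<'E'
import sys
from h import *
# go.py x y z yawdeg(tool y vs world y): deltas in tool axes (cm), turn
x,y,z,yaw=map(float,sys.argv[1:5]);s=ctrl.get_state();R=Ro.from_rotvec(s['tool_rot']);p=s['position']
Rt=Ro.from_euler('z',yaw,degrees=True)*Ro.from_matrix([[-1,0,0],[0,1,0],[0,0,-1]])
t=np.array([x,y,z])
print('t %.2f pos'%s['time'],p.round(4),'d now-axes cm',(R.inv().apply(t-p)*100).round(2),'d final-axes',(Rt.inv().apply(t-p)*100).round(2),'turn',(R.inv()*Rt).as_rotvec().round(3))
print('F',s['ft_force'].round(2),'M',s['torque'].round(3),'grip mm',round(s['grip_width']*87,1),'j',s['joint_positions'].round(2))
E
python3 go.py .519 .328 .40 2.7
```

```text
t 0.15 pos [0.1531 0.6315 0.4039] d now-axes cm [-42.71 -20.88   0.43] d final-axes [-35.12 -32.04   0.39] turn [-0.002 -0.    -0.285]
F [-0.17 -0.88  0.44] M [-0.033  0.009 -0.022] grip mm 87.1 j [-1.32  0.32 -0.07  1.45  0.02  1.37 -0.06]
```

Request:
play_rows --targets "0 0 0 0 0 -0.14 1; 0 0 0 0 0 -0.14 1; -4.4 -4 0 0 0 0 1; -4.4 -4 0 0 0 0 1; -4.4 -4 0 0 0 0 1; -4.4 -4 0 0 0 0 1; -4.4 -4 0 0 0 0 1; -4.4 -4 0 0 0 0 1; -4.4 -4 0 0 0 0 1; -2 -2 0 0 0 0 1; 0 0 0 0 0 0 1" --newtons 40

```text
time: 1.52
position: [0.5056, 0.3402, 0.3991]
tool_rot: [0.086, -3.137, 0.01]
ft_force: [-0.2, 0.1, -0.1]
grip_width: 0.999
```

```bash
python3 go.py .519 .328 .266 2.7;python3 -c "
from h import *
grab('wrist','w1')"
```

```text
t 1.52 pos [0.5056 0.3402 0.3991] d now-axes cm [-1.33 -1.2  13.31] d final-axes [-1.29 -1.28 13.31] turn [-0.006 -0.004  0.007]
F [-0.21  0.13 -0.06] M [ 0.045  0.069 -0.042] grip mm 86.9 j [-0.77  0.24  0.16  1.57 -0.04  1.34  1.02]
```

View pics/w1.png

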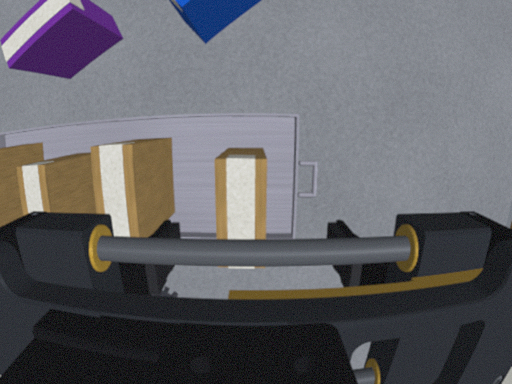

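The wrist view shows carton A at (241,210), squared between the fingers and about 12 mm off centre, which agrees with the computed delta. Descending.

Request:
play_rows --targets "-1.3 -1.2 2 0 0 0 1; 0 0 3 0 0 0 1; 0 0 3 0 0 0 1; 0 0 3 0 0 0 1; 0 0 1.5 0 0 0 1; 0 0 0 0 0 0 1"

```text
time: 2.33
position: [0.5134, 0.3332, 0.264]
tool_rot: [0.108, -3.13, 0.011]
ft_force: [-0.0, -0.4, -0.2]
grip_width: 0.997
```

```bash
python3 go.py .519 .328 .266 2.7
```

```text
t 2.33 pos [0.5134 0.3332 0.264 ] d now-axes cm [-0.52 -0.56 -0.2 ] d final-axes [-0.54 -0.54 -0.2 ] turn [-0.007 -0.01   0.022]
F [-0.   -0.42 -0.2 ] M [-0.01  -0.019  0.028] grip mm 86.7 j [-0.75  0.35  0.16  1.71 -0.06  1.1   1.07]
```

Request:
play_rows --targets "-0.6 -0.6 -0.2 0 -0.01 0.02 1; 0 0 0 0 0 0 1; 0 0 0 0 0 0 -1; 0 0 0 0 0 0 -1; 0 0 0 0 0 0 -1; 0 0 0 0 0 0 -1; 0 0 0 0 0 0 -1; 0 0 0 0 0 0 -1"

```text
time: 3.32
position: [0.5215, 0.3283, 0.2702]
tool_rot: [-0.076, 3.134, -0.004]
ft_force: [0.3, 0.4, 0.0]
grip_width: 0.502
```

```bash
python3 go.py .519 .328 .266 2.7
```

```text
t 3.33 pos [0.5215 0.3283 0.2702] d now-axes cm [ 0.25 -0.02  0.42] d final-axes [ 0.25 -0.02  0.42] turn [-0.003  0.007  0.001]
F [0.28 0.39 0.02] M [ 0.05  -0.072  0.029] grip mm 43.7 j [-0.74  0.34  0.17  1.7  -0.06  1.09  1.06]
```

Request:
play_rows --targets "0 0 -1.5 0 0 0 -1; 0 0 -2.5 0 0 0 -1; 0 0 -2.5 0 0 0 -1; 0 0 -1 0 0 0 -1; 0 0 0 0 0 0 -1; 0 0 0 0 0 0 -1"

```text
time: 4.08
position: [0.5192, 0.3272, 0.3439]
tool_rot: [0.076, -3.139, 0.014]
ft_force: [-0.5, -0.6, -5.7]
grip_width: 0.503
```

```bash
cat > read.py <<'E'
from h import *
import sys
n=int(sys.argv[1]) if len(sys.argv)>1 else 4
F=[];M=[]
for i in range(n):
    s=ctrl.get_state();R=Ro.from_rotvec(s['tool_rot']);F.append(R.inv().apply(s['ft_force']));M.append(R.inv().apply(s['torque']))
    if i<n-1: ctrl.get_image('top')
z=R.apply([0,0,1]);x=R.apply([1,0,0])
print('t %.2f'%s['time'],s['position'].round(4),'pitch(xz) %.3f'%x[2],'Ftool',np.mean(F,0).round(2),'Mtool',np.mean(M,0).round(3),'My',np.round([m[1] for m in M],3),'w',round(s['grip_width']*87,1))
E
python3 read.py
```

```text
t 4.22 [0.5192 0.3273 0.3438] pitch(xz) 0.002 Ftool [-0.07  0.11  5.4 ] Mtool [-0.045 -0.029  0.   ] My [-0.016 -0.031 -0.045 -0.022] w 43.5
```

Request:
play_rows --targets "0 0 0 0 0.07 0 -1; 0 0 0 0 0.09 0 -1; 0 0 0 0 0.07 0 -1; 0 0 0 0 0 0 -1; 0 0 0 0 0 0 -1; 0 0 0 0 0 0 -1"

```text
time: 4.97
position: [0.5192, 0.3273, 0.341]
tool_rot: [0.07, -2.904, 0.025]
ft_force: [-0.3, 0.4, -4.5]
grip_width: 0.498
```

```bash
python3 read.py
```

```text
t 5.12 [0.5191 0.3273 0.3412] pitch(xz) 0.235 Ftool [-1.07 -0.01  4.39] Mtool [-0.029 -0.511  0.009] My [-0.51  -0.495 -0.473 -0.566] w 43.8
```

Request:
play_rows --targets "0 0 0 0 -0.07 0 -1; 0 0 0 0 -0.09 0 -1; 0 0 0 0 -0.09 0 -1; 0 0 0 0 -0.09 0 -1; 0 0 0 0 -0.07 0 -1; 0 0 0 0 -0.04 0 -1; 0 0 0 0 0 0 -1; 0 0 0 0 0 0 -1; 0 0 0 0 0 0 -1"

```text
time: 6.25
position: [0.516, 0.3268, 0.341]
tool_rot: [-0.074, 2.922, -0.009]
ft_force: [0.7, -0.6, -5.1]
grip_width: 0.501
```

```bash
python3 read.py
```

```text
t 6.40 [0.5162 0.3267 0.341 ] pitch(xz) -0.217 Ftool [0.68 0.23 4.99] Mtool [-0.054  0.449 -0.014] My [0.466 0.414 0.474 0.444] w 43.6
```

Request:
play_rows --targets "0 0 0 0 0.07 0 -1; 0 0 0 0 0.09 0 -1; 0 0 0 0 0.06 0 -1; 0 0 0 0 0 0 -1; 0 0 0 0 0 0 -1; 0 0 0 0 0 0 -1"

```text
time: 7.15
position: [0.5174, 0.3268, 0.3414]
tool_rot: [0.078, -3.138, 0.017]
ft_force: [0.8, 0.3, -4.4]
grip_width: 0.505
```

```bash
python3 read.py 6
```

```text
t 7.40 [0.5174 0.3268 0.3414] pitch(xz) 0.003 Ftool [-0.01  0.23  4.61] Mtool [-0.053 -0.077 -0.021] My [-0.089 -0.079 -0.077 -0.035 -0.077 -0.104] w 43.9
```

Request:
play_rows --targets "0 0 0 0 0.07 0 -1; 0 0 0 0 0.09 0 -1; 0 0 0 0 0.07 0 -1; 0 0 0 0 0 0 -1; 0 0 0 0 0 0 -1; 0 0 0 0 -0.07 0 -1; 0 0 0 0 -0.09 0 -1; 0 0 0 0 -0.07 0 -1; 0 0 0 0 0 0 -1; 0 0 0 0 0 0 -1"

```text
time: 8.65
position: [0.5159, 0.3274, 0.3424]
tool_rot: [-0.082, 3.137, -0.014]
ft_force: [-0.2, -0.8, -5.0]
grip_width: 0.5
```

```bash
python3 read.py 6; python3 -c "
from h import *
grab('side','s1')"
```

```text
t 8.90 [0.5164 0.3273 0.3421] pitch(xz) -0.004 Ftool [-0.02 -0.03  4.62] Mtool [-0.06   0.096 -0.014] My [0.106 0.103 0.059 0.058 0.124 0.124] w 43.8
```

View pics/s1.png

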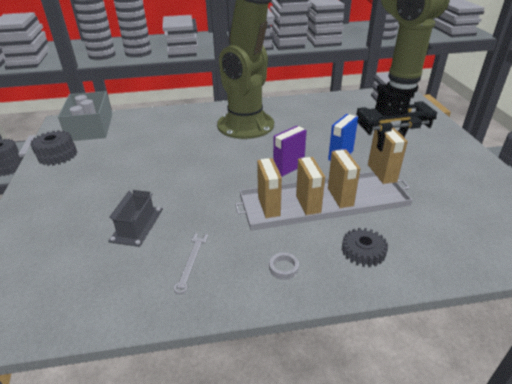

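Carton A's level moment flips between -0.08 and +0.10 N m depending on rocking history. That is about 0.17 against the 0.16 expected for a loose bearing, so A is suspect. I'll set it back and use B for contrast.

Request:
play_rows --targets "0 0 2.5 0 0 0 -1; 0 0 2.5 0 0 0 -1; 0 0 1.3 0 0 0 -1; 0 0 0.4 0 0 0 -1; 0 0 0 0 0 0 -1; 0 0 0 0 0 0 -1"

```text
time: 9.7
position: [0.5182, 0.3272, 0.2754]
tool_rot: [-0.08, 3.134, -0.011]
ft_force: [-0.5, 0.3, -4.1]
grip_width: 0.504
```

```bash
python3 read.py 1
```

```text
t 9.70 [0.5182 0.3272 0.2754] pitch(xz) -0.007 Ftool [0.47 0.39 4.13] Mtool [-0.091  0.08  -0.035] My [0.08] w 43.9
```

Request:
play_rows --targets "0 0 0.3 0 0 0 -1; 0 0 0.3 0 0 0 -1; 0 0 0.2 0 0 0 -1; 0 0 0 0 0 0 -1"

```text
time: 10.2
position: [0.519, 0.3275, 0.2705]
tool_rot: [-0.08, 3.131, -0.008]
ft_force: [-0.4, 0.0, -5.7]
grip_width: 0.501
```

```bash
python3 read.py 2
```

```text
t 10.25 [0.519  0.3274 0.2704] pitch(xz) -0.010 Ftool [0.46 0.1  5.21] Mtool [-0.045  0.086 -0.025] My [0.088 0.085] w 43.8
```

Request:
play_rows --targets "0 0 0.2 0 0 0 -1; 0 0 0.2 0 0 0 -1; 0 0 0 0 0 0 -1"

```text
time: 10.62
position: [0.5192, 0.3273, 0.2704]
tool_rot: [-0.08, 3.131, -0.006]
ft_force: [-0.3, -0.2, -4.5]
grip_width: 0.499
```

```bash
python3 read.py 2
```

```text
t 10.68 [0.5193 0.3274 0.2703] pitch(xz) -0.010 Ftool [-0.45 -0.32  2.69] Mtool [ 0.045  0.064 -0.017] My [0.066 0.062] w 43.7
```

Request:
play_rows --targets "0 0 0.4 0 0 0 -1; 0 0 0 0 0 0 -1"

```text
time: 10.92
position: [0.5197, 0.3274, 0.2707]
tool_rot: [-0.079, 3.13, -0.005]
ft_force: [-0.1, -0.5, -5.2]
grip_width: 0.496
```

```bash
python3 read.py 2
```

```text
t 10.97 [0.5197 0.3274 0.2705] pitch(xz) -0.011 Ftool [ 0.13 -0.28  4.92] Mtool [-0.034  0.044 -0.057] My [0.021 0.067] w 43.6
```

Request:
play_rows --targets "0 0 0.5 0 0.01 0 -1; 0 0 0.5 0 0 0 -1"

```text
time: 11.22
position: [0.5215, 0.3272, 0.2703]
tool_rot: [-0.079, 3.136, -0.002]
ft_force: [-13.8, -6.1, 30.8]
grip_width: 0.502
```

```bash
python3 read.py 2
```

```text
t 11.28 [0.5215 0.3271 0.2703] pitch(xz) -0.004 Ftool [ 12.97  -5.53 -29.03] Mtool [1.915 2.928 0.1  ] My [3.282 2.574] w 44.0
```

Request:
play_rows --targets "0 0 0 0 0 0 -1; 0 0 0 0 0 0 0.3; 0 0 0 0 0 0 1; 0 0 0 0 0 0 1; 0 0 -3 0 0 0 1; 0 0 -3 0 0 0 1; 0 -3 -3 0 0 0 1; 0 -3 -1 0 0 0 1; 0 -3 0 0 0 0 1; 0 -2 0 0 0 0 1; 0 0 0 0 0 0 1"

```text
time: 12.65
position: [0.5276, 0.2162, 0.3712]
tool_rot: [-0.082, 3.134, -0.001]
ft_force: [-0.2, 0.2, -0.2]
grip_width: 1.001
```

```bash
python3 read.py 2;python3 go.py .510 .210 .270 2.7; python3 -c "
from h import *
from meas import *
for o in tops(grab('side','s2')): print('px %.0f %.0f z %.3f'%o[:3],[np.round(x,1) for x in o[3]])"
```

```text
t 12.70 [0.5273 0.2175 0.3711] pitch(xz) -0.007 Ftool [ 0.33  0.29 -0.2 ] Mtool [-0.049  0.007 -0.009] My [0.013 0.002] w 87.2
t 12.70 pos [0.5273 0.2175 0.3711] d now-axes cm [ 1.84 -0.65 10.1 ] d final-axes [ 1.76 -0.66 10.11] turn [0.    0.007 0.007]
F [-0.54  0.32  0.61] M [ 0.026  0.003 -0.002] grip mm 87.2 j [-0.65  0.17  0.24  1.71 -0.04  1.26  1.22]
px 351 119 z 0.131 [array([270.3, 314.3]), array([23.4, 54. ]), np.float64(15.4)]
px 347 128 z 0.123 [array([303.1, 291.7]), array([15. , 84.2]), np.float64(41.8)]
px 290 135 z 0.131 [array([327.9,  95.6]), array([ 48.8, 104.7]), np.float64(31.0)]
px 387 159 z 0.134 [array([517.9, 326.7]), array([108.8,  47.6]), np.float64(1.9)]
px 345 162 z 0.134 [array([510.7, 210.1]), array([106.3,  46.6]), np.float64(2.1)]
px 311 170 z 0.134 [array([530.5, 106.3]), array([104.9,  45.1]), np.float64(3.4)]
px 269 171 z 0.134 [array([516.1,  -6. ]), array([106.3,  44.5]), np.float64(2.6)]
```

View pics/s2.png

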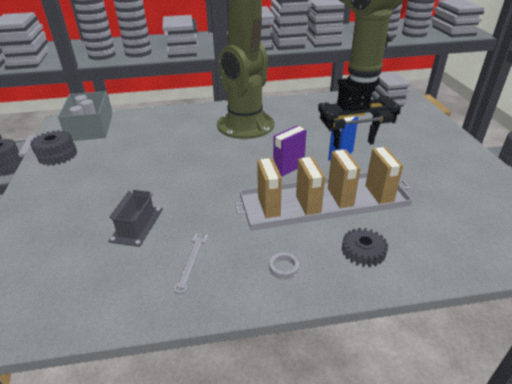

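Carton A stands as before at (387,159). The gripper is above B at (345,162), so I go down onto it.

Request:
play_rows --targets "1.2 -0.6 1 0 0 0 1; 0.9 -0.3 2.5 0 0 0 1; 0 0 3 0 0 0 1; 0 0 2 0 0 0 1; 0 0 0.9 0 0 0 1; 0 0 0 0 0 0 1"

```text
time: 13.5
position: [0.5048, 0.2184, 0.2731]
tool_rot: [-0.109, 3.134, 0.006]
ft_force: [0.6, -0.5, 1.3]
grip_width: 0.998
```

```bash
python3 go.py .510 .210 .270 2.7
```

```text
t 13.50 pos [0.5048 0.2184 0.2731] d now-axes cm [-0.46 -0.88  0.31] d final-axes [-0.48 -0.87  0.31] turn [0.004 0.005 0.023]
F [ 0.63 -0.5   1.28] M [ 0.019  0.033 -0.   ] grip mm 86.8 j [-0.66  0.21  0.22  1.87 -0.06  1.06  1.23]
```

Request:
play_rows --targets "-0.6 -0.9 0.2 0 0 0.02 1; 0 0 0 0 0 0 1; 0 0 0 0 0 0 -1; 0 0 0 0 0 0 -1; 0 0 0 0 0 0 -1; 0 0 0 0 0 0 -1; 0 0 0 0 0 0 -1; 0 0 -1.5 0 0 0 -1; 0 0 -2.5 0 0 0 -1; 0 0 -2.5 0 0 0 -1; 0 0 -1 0 0 0 -1; 0 0 0 0 0 0 -1; 0 0 0 0 0 0 -1"

```text
time: 15.12
position: [0.5102, 0.2088, 0.3483]
tool_rot: [-0.076, 3.139, 0.003]
ft_force: [0.3, 0.3, -5.1]
grip_width: 0.503
```

```bash
python3 read.py 4
```

```text
t 15.28 [0.5103 0.2089 0.3483] pitch(xz) -0.001 Ftool [ 0.28 -0.11  4.65] Mtool [-0.041 -0.033 -0.005] My [-0.058 -0.055 -0.051  0.032] w 43.8
```

Request:
play_rows --targets "0 0 0 0 0.07 0 -1; 0 0 0 0 0.09 0 -1; 0 0 0 0 0.07 0 -1; 0 0 0 0 0 0 -1; 0 0 0 0 0 0 -1; 0 0 0 0 0 0 -1"

```text
time: 16.02
position: [0.5103, 0.2089, 0.3457]
tool_rot: [0.072, -2.907, 0.008]
ft_force: [0.2, -0.2, -4.5]
grip_width: 0.503
```

```bash
python3 read.py
```

```text
t 16.18 [0.5103 0.209  0.3459] pitch(xz) 0.232 Ftool [-0.92  0.24  4.66] Mtool [-0.01  -0.559  0.004] My [-0.525 -0.566 -0.528 -0.615] w 44.0
```

Request:
play_rows --targets "0 0 0 0 -0.07 0 -1; 0 0 0 0 -0.09 0 -1; 0 0 0 0 -0.09 0 -1; 0 0 0 0 -0.09 0 -1; 0 0 0 0 -0.07 0 -1; 0 0 0 0 -0.04 0 -1; 0 0 0 0 0 0 -1; 0 0 0 0 0 0 -1; 0 0 0 0 0 0 -1"

```text
time: 17.3
position: [0.5073, 0.2081, 0.3455]
tool_rot: [-0.071, 2.919, 0.008]
ft_force: [-0.4, -0.3, -4.9]
grip_width: 0.504
```

```bash
python3 read.py
```

```text
t 17.45 [0.5075 0.2081 0.3455] pitch(xz) -0.220 Ftool [1.25 0.12 4.18] Mtool [-0.019  0.522  0.001] My [0.521 0.554 0.472 0.539] w 43.9
```

Request:
play_rows --targets "0 0 0 0 0.07 0 -1; 0 0 0 0 0.09 0 -1; 0 0 0 0 0.06 0 -1; 0 0 0 0 0 0 -1; 0 0 0 0 0 0 -1; 0 0 0 0 0 0 -1"

```text
time: 18.2
position: [0.5084, 0.2083, 0.3457]
tool_rot: [-0.077, 3.141, 0.001]
ft_force: [0.2, -0.1, -4.1]
grip_width: 0.502
```

```bash
python3 read.py 5
```

```text
t 18.40 [0.5083 0.2083 0.3457] pitch(xz) 0.000 Ftool [ 0.06 -0.28  4.6 ] Mtool [-0.035 -0.004  0.011] My [-0.022  0.005 -0.003 -0.002 -0.   ] w 43.5
```

Request:
play_rows --targets "0 0 0 0 0.07 0 -1; 0 0 0 0 0.09 0 -1; 0 0 0 0 0.07 0 -1; 0 0 0 0 0 0 -1; 0 0 0 0 0 0 -1; 0 0 0 0 -0.07 0 -1; 0 0 0 0 -0.09 0 -1; 0 0 0 0 -0.07 0 -1; 0 0 0 0 0 0 -1; 0 0 0 0 0 0 -1"

```text
time: 19.65
position: [0.5075, 0.2086, 0.3472]
tool_rot: [-0.08, 3.132, 0.005]
ft_force: [-0.7, -0.4, -4.5]
grip_width: 0.502
```

```bash
python3 read.py 5
```

```text
t 19.85 [0.508  0.2086 0.347 ] pitch(xz) -0.009 Ftool [ 0.33 -0.34  4.62] Mtool [-0.024 -0.001  0.006] My [-0.034  0.046  0.031 -0.012 -0.038] w 43.4
```

B keeps a level moment of about 0 whatever the rocking (-0.004, -0.001), while A flips ±0.087. That matches 0.4 kg moved 21 mm (±0.082), and A's smaller tilt moments agree too. A rattles, so B goes back down.

Request:
play_rows --targets "0 0 2.5 0 0.008 0 -1; 0 0 2.5 0 0 0 -1; 0 0 1.3 0 0 0 -1; 0 0 0.7 0 0.005 0 -1; 0 0 0.4 0 0 0 -1; 0 0 0.4 0 0 0 -1"

```text
time: 20.6
position: [0.51, 0.2088, 0.2742]
tool_rot: [0.078, -3.136, -0.006]
ft_force: [-11.3, -4.6, 24.9]
grip_width: 0.504
```

```bash
python3 read.py 2
```

```text
t 20.65 [0.51   0.2088 0.2742] pitch(xz) 0.004 Ftool [ 10.73  -3.68 -21.03] Mtool [1.076 2.428 0.099] My [2.645 2.21 ] w 44.1
```

Request:
play_rows --targets "0 0 0 0 0 0 -1; 0 0 0 0 0 0 0.3; 0 0 0 0 0 0 1; 0 0 0 0 0 0 1; 0 0 -3 0 0 0 1; 0 0 -3 0 0 0 1; 0 3 -3 0 0 0 1; 0 3 0 0 0 0 1; -0.5 3 0 0 0 0 1; -0.5 2 0 0 0 0 1; 0 0 0 0 0 0 1"

```text
time: 22.02
position: [0.5176, 0.3217, 0.372]
tool_rot: [-0.074, 3.137, 0.012]
ft_force: [-0.1, -1.1, 0.0]
grip_width: 1.0
```

```bash
python3 go.py .519 .328 .272 2.7; python3 -c "
from h import *
from meas import *
for o in tops(grab('side','s3')): print('px %.0f %.0f z %.3f'%o[:3],[np.round(x,1) for x in o[3]])
im=grab('top','top3');
for o in tops(im): print('px %.0f %.0f z %.3f'%o[:3],[np.round(x,1) for x in o[3]])
for n in ('top3','side0','s3'):
    im=load(n);P=cloud(im);mm=(P[...,2]>.064)&(P[...,2]<.09)&(P[...,0]>.42)&(P[...,0]<.64)&(P[...,1]<-.28)&(P[...,1]>-.48)
    print(n,mm.sum(),[np.round(x,1) for x in cv2.minAreaRect((P[mm][:,:2]*1000).astype(np.float32))],P[mm].mean(0))
"
```

```text
t 22.02 pos [0.5176 0.3217 0.372 ] d now-axes cm [-0.13  0.55 10.  ] d final-axes [-0.17  0.62 10.  ] turn [0.008 0.004 0.   ]
F [-0.14 -1.11  0.02] M [0.014 0.002 0.007] grip mm 87.0 j [-0.76  0.25  0.19  1.61 -0.05  1.28  1.06]
px 345 123 z 0.131 [array([283.9, 289.4]), array([ 46.7, 112.5]), np.float64(43.0)]
px 290 135 z 0.131 [array([328.3,  96.3]), array([ 49.8, 104.9]), np.float64(30.7)]
px 387 159 z 0.134 [array([517.1, 325.9]), array([107.1,  47.5]), np.float64(2.5)]
px 345 161 z 0.134 [array([504.8, 210.3]), array([105.7,  46.5]), np.float64(2.3)]
px 311 170 z 0.134 [array([529.7, 106.7]), array([107.1,  46.6]), np.float64(3.9)]
px 269 171 z 0.134 [array([516. ,  -5.5]), array([105.4,  45.4]), np.float64(2.4)]
px 202 181 z 0.134 [array([531.4, 108.1]), array([101.3,  44.4]), np.float64(2.7)]
px 250 187 z 0.134 [array([516.7,  -4.1]), array([100.6,  43.9]), np.float64(2.8)]
px 158 191 z 0.134 [array([506.2, 212. ]), array([100.3,  45.5]), np.float64(2.5)]
px 108 199 z 0.134 [array([488.1, 326.5]), array([39., 46.]), np.float64(1.1)]
px 205 268 z 0.131 [array([329.2,  97.8]), array([ 44. , 101.4]), np.float64(31.1)]
px 125 283 z 0.131 [array([291.4, 283.7]), array([44.8, 86.2]), np.float64(43.2)]
top3 532 [array([ 528.6, -377.2]), array([ 73.6, 130.4]), np.float64(69.2)] [ 0.52969772 -0.38205879  0.07028859]
side0 319 [array([ 526.9, -378.3]), array([ 73.9, 129.5]), np.float64(69.6)] [ 0.51858292 -0.38731457  0.0703639 ]
s3 328 [array([ 525.7, -378.3]), array([ 74.3, 132.8]), np.float64(68.9)] [ 0.51748    -0.387319    0.07024981]
```

Pocket centre is about (.527,-.378), long axis about -20.8°; both views agree within 2 mm. B stands fine. Grasping A again.

Request:
play_rows --targets "-0.2 0.6 2 0 0 0 1; 0 0 3 0 0 0 1; 0 0 3 0 0 0 1; 0 0 1.6 0 0 0 1; 0 0 0 0 0 0 1"

```text
time: 22.75
position: [0.5208, 0.3214, 0.2691]
tool_rot: [-0.059, 3.139, 0.005]
ft_force: [-0.2, 0.2, -0.3]
grip_width: 1.001
```

```bash
python3 go.py .519 .328 .272 2.7
```

```text
t 22.75 pos [0.5208 0.3214 0.2691] d now-axes cm [ 0.15  0.66 -0.29] d final-axes [ 0.15  0.66 -0.29] turn [ 0.003  0.002 -0.01 ]
F [-0.15  0.18 -0.32] M [-0.022  0.023  0.003] grip mm 87.0 j [-0.75  0.34  0.18  1.72 -0.07  1.09  1.07]
```

Request:
play_rows --targets "0.2 0.7 -0.3 0 0 -0.01 1; 0 0 0 0 0 0 1; 0 0 0 0 0 0 -1; 0 0 0 0 0 0 -1; 0 0 0 0 0 0 -1; 0 0 0 0 0 0 -1; 0 0 0 0 0 0 -1; 0 0 0 0 0 0 -1; 0 0 0 0 0 0 -1"

```text
time: 23.88
position: [0.5196, 0.329, 0.276]
tool_rot: [-0.075, 3.134, 0.01]
ft_force: [-0.3, -0.3, 0.6]
grip_width: 0.503
```

```bash
python3 go.py .519 .328 .272 2.7
```

```text
t 23.88 pos [0.5196 0.329  0.276 ] d now-axes cm [ 0.07 -0.1   0.4 ] d final-axes [ 0.06 -0.09  0.4 ] turn [0.006 0.007 0.001]
F [-0.33 -0.31  0.55] M [-0.063  0.115  0.038] grip mm 43.8 j [-0.76  0.34  0.18  1.7  -0.07  1.1   1.06]
```

Request:
play_rows --targets "0 0 -1.5 0 0 0 -1; 0 0 -3 0 0 0 -1; 0 0 -3.5 0 0 0 -1; 0 0 -3.5 0 0 0 -1; 0 0 -3.5 0 0 0 -1; 0 0 -2 0 0 0 -1; 0 0 0 0 0 0 -1; 0 0 0 0 0 0 -1"

```text
time: 24.88
position: [0.5164, 0.3275, 0.4481]
tool_rot: [0.075, -3.137, -0.0]
ft_force: [-0.3, 0.8, -5.5]
grip_width: 0.506
```

```bash
python3 read.py 3; python3 go.py .5272 -.3778 .44 -20.8
```

```text
t 24.98 [0.5164 0.3275 0.4479] pitch(xz) 0.004 Ftool [0.12 0.35 4.88] Mtool [-0.029  0.065 -0.017] My [0.086 0.082 0.026] w 44.3
t 24.98 pos [0.5164 0.3275 0.4479] d now-axes cm [  2.31 -70.5    0.79] d final-axes [-26.05 -65.55   0.79] turn [-0.001 -0.004  0.411]
F [ 0.19 -0.32 -4.58] M [0.029 0.027 0.001] grip mm 44.3 j [-0.77  0.22  0.19  1.49 -0.04  1.43  1.04]
```

Request:
play_rows --targets "0 -1 0 0 0 0.1 -1; 0 -2 0 0 0 0.1 -1; -0.2 -3 0 0 0 0.1 -1; -0.6 -4 0 0 0 0.1 -1; -1.5 -4 0 0 0 0 -1; -1.5 -4 0 0 0 0 -1; -1.5 -4 0 0 0 0 -1; -1.6 -4 0 0 0 0 -1; -1.6 -4 0 0 0 0 -1; -1.6 -4 0 0 0 0 -1; -1.6 -4 0 0 0 0 -1; -1.6 -4 0 0 0 0 -1; -1.6 -4 0 0 0 0 -1; -1.6 -4 0 0 0 0 -1; -1.6 -4 0 0 0 0 -1; -1 -2.5 0 0 0 0 -1; -0.5 -1 0 0 0 0 -1; 0 0 0 0 0 0 -1"

```text
time: 27.22
position: [0.5104, -0.3, 0.4312]
tool_rot: [-0.56, -3.06, 0.015]
ft_force: [0.2, 1.5, -4.6]
grip_width: 0.506
```

```bash
python3 read.py 2; python3 go.py .5272 -.3778 .44 -20.8
```

```text
t 27.27 [ 0.5106 -0.2992  0.4312] pitch(xz) 0.028 Ftool [0.23 0.68 4.92] Mtool [-0.081  0.012  0.003] My [ 0.031 -0.006] w 43.9
t 27.27 pos [ 0.5106 -0.2992  0.4312] d now-axes cm [-4.3  -6.78 -0.9 ] d final-axes [-4.34 -6.76 -0.88] turn [-0.014 -0.028  0.002]
F [-0.42 -0.07 -5.25] M [ 0.048 -0.025  0.013] grip mm 43.9 j [-0.14  0.23  0.74  1.57 -0.14  1.42  1.82]
```

```bash
python3 -c "
from h import *
im=grab('wrist','w2');print(im['R'].round(3),-im['R'].T@im['t'])"
```

```text
[[ 0.353  0.935 -0.014]
 [ 0.915 -0.343  0.213]
 [ 0.194 -0.088 -0.977]] [ 0.44858893 -0.27617829  0.41196817]
```

View pics/w2.png

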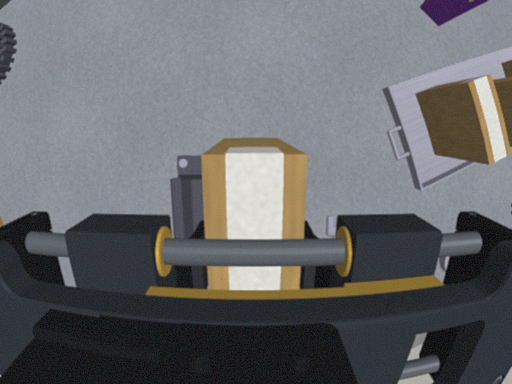

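The wrist view shows carton A squared in the jaws at (255,220), and the pocket edges at (185,200) run parallel to it. Finishing the approach.

Request:
play_rows --targets "-1.4 -2.3 -0.3 -0.01 -0.02 0 -1; -1.6 -2.6 -0.3 0 -0.01 0 -1; -1 -1.6 -0.3 0 0 0 -1; 0 0 0 0 0 0 -1; 0 0 0 0 0 0 -1"

```text
time: 27.95
position: [0.5306, -0.3653, 0.4394]
tool_rot: [0.537, 3.094, 0.007]
ft_force: [1.0, 0.9, -4.3]
grip_width: 0.506
```

```bash
python3 read.py 2; python3 go.py .5272 -.3778 .38 -20.8
```

```text
t 28.00 [ 0.5306 -0.3652  0.4395] pitch(xz) -0.001 Ftool [-0.62  1.09  4.52] Mtool [-0.046  0.104  0.009] My [0.137 0.07 ] w 43.8
t 28.00 pos [ 0.5306 -0.3652  0.4395] d now-axes cm [-0.1  -1.33  5.94] d final-axes [-0.13 -1.3   5.95] turn [0.005 0.001 0.019]
F [ 0.93  0.77 -4.7 ] M [ 0.01   0.07  -0.029] grip mm 43.8 j [-0.01  0.35  0.75  1.44 -0.24  1.44  1.97]
```

Request:
play_rows --targets "-0.1 -1.3 1 0 0 0.02 -1; 0 -0.2 2.5 0 0 0 -1; 0 0 2.5 0 0 0 -1; 0 0 0 0 0 0 -1; 0 0 0 0 0 0 -1"

```text
time: 28.62
position: [0.5256, -0.3793, 0.3769]
tool_rot: [0.569, 3.088, 0.009]
ft_force: [-0.9, 0.1, -4.1]
grip_width: 0.511
```

```bash
python3 read.py 2; python3 go.py .5272 -.3778 .355 -20.8; python3 -c "
from h import *
from meas import *
for n in('top','side'):
    im=grab(n,n+'5')
    P=cloud(im)
    print([('px %.0f %.0f z %.3f'%o[:3],[np.round(x,1) for x in o[3]]) for o in tops(im,.2,.27,(.4,.7),(-.5,-.25))])
    c=im['pixels'][140:260,330:460] if n=='top' else im['pixels'][120:270,80:210]
    cv2.imwrite('pics/c5'+n+'.png',cv2.resize(c,None,fx=4,fy=4,interpolation=2))
"
```

```text
t 28.68 [ 0.5255 -0.3792  0.3767] pitch(xz) 0.000 Ftool [ 0.5  -0.33  4.85] Mtool [0.045 0.038 0.009] My [0.026 0.051] w 43.9
t 28.68 pos [ 0.5255 -0.3792  0.3767] d now-axes cm [-0.11  0.18  2.18] d final-axes [-0.11  0.19  2.17] turn [ 0.006 -0.    -0.002]
F [-0.3  -0.33 -5.64] M [-0.024  0.064 -0.026] grip mm 43.9 j [ 0.02  0.4   0.74  1.52 -0.28  1.34  2.  ]
[('px 425 166 z 0.234', [array([ 549.2, -375.2]), array([ 6.4, 33.5]), np.float64(71.2)]), ('px 414 190 z 0.234', [array([ 499. , -348.8]), array([17.2, 37.5]), np.float64(49.0)])]
[('px 115 156 z 0.235', [array([ 535.1, -379.4]), array([75.4, 88. ]), np.float64(89.3)])]
```

View pics/c5side.png

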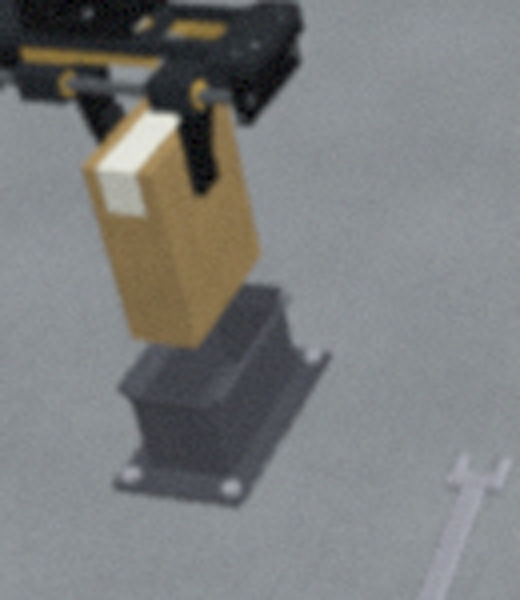

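View pics/c5top.png

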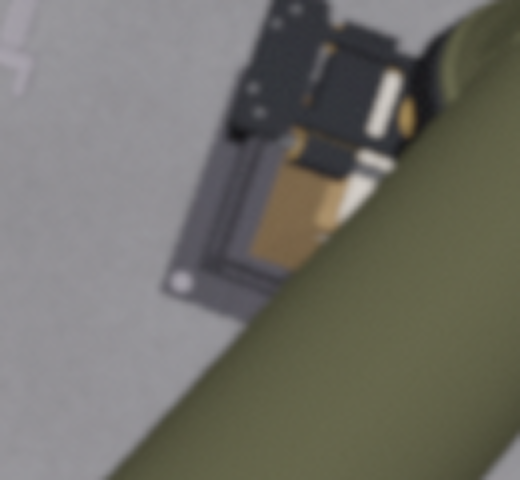

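The crops show carton A level and aligned over the pocket (side px about (128,205)). Trimming, then lowering.

Request:
play_rows --targets "-0.1 0.2 0.5 0 0 0 -1; 0 0 1 0 0 0 -1; 0 0 0.5 0 0 0 -1; 0 0 0 0 0 0 -1"

```text
time: 29.28
position: [0.528, -0.3774, 0.3568]
tool_rot: [0.567, 3.086, 0.008]
ft_force: [-0.4, -0.7, -5.7]
grip_width: 0.5
```

```bash
python3 read.py 1; python3 go.py .5272 -.3778 .34 -20.8; python3 -c "
from h import *
im=grab('side','s6')
cv2.imwrite('pics/c6.png',cv2.resize(im['pixels'][130:260,90:190],None,fx=4.5,fy=4.5,interpolation=2))
"
```

```text
t 29.27 [ 0.528  -0.3774  0.3568] pitch(xz) -0.003 Ftool [ 0.19 -0.8   5.72] Mtool [ 0.034 -0.033 -0.002] My [-0.033] w 43.5
t 29.27 pos [ 0.528  -0.3774  0.3568] d now-axes cm [ 0.07 -0.07  1.68] d final-axes [ 0.06 -0.06  1.68] turn [ 0.006  0.003 -0.001]
F [-0.43 -0.65 -5.73] M [-0.043 -0.018  0.002] grip mm 43.5 j [ 0.02  0.41  0.74  1.54 -0.29  1.3   2.  ]
```

View pics/c6.png

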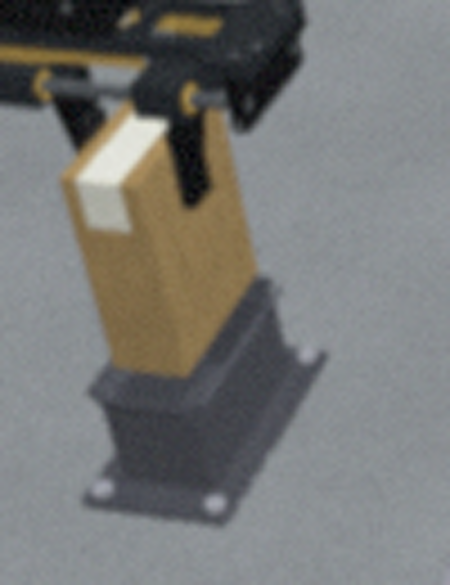

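The carton bottom is at the pocket mouth and centred. Inserting gently.

Request:
play_rows --targets "0.05 -0.05 0.6 0 0 0 -1; 0 0 0.6 0 0 0 -1; 0 0 0.6 0 0 0 -1; 0 0 0.4 0 0 0 -1"

```text
time: 29.82
position: [0.5274, -0.378, 0.334]
tool_rot: [0.568, 3.085, 0.007]
ft_force: [0.3, 0.0, -5.6]
grip_width: 0.504
```

```bash
python3 read.py 1; python3 go.py .5272 -.3778 .278 -20.8
```

```text
t 29.82 [ 0.5274 -0.378   0.334 ] pitch(xz) -0.004 Ftool [-0.22  0.09  5.63] Mtool [ 0.019  0.076 -0.059] My [0.076] w 43.9
t 29.82 pos [ 0.5274 -0.378   0.334 ] d now-axes cm [ 0.05 -0.02  5.6 ] d final-axes [0.03 0.01 5.6 ] turn [ 0.005  0.004 -0.001]
F [ 0.27  0.03 -5.63] M [0.009 0.078 0.06 ] grip mm 43.9 j [ 0.02  0.43  0.73  1.57 -0.3   1.26  2.01]
```

Bottom is now at about .061, the straight-wall level, with no contact force. Continuing down.

Request:
play_rows --targets "0 0 0.6 0 0.004 0 -1; 0 0 0.7 0 0 0 -1; 0 0 0.7 0 0 0 -1"

```text
time: 30.2
position: [0.5277, -0.3779, 0.3129]
tool_rot: [0.568, 3.089, 0.008]
ft_force: [0.1, -0.4, -4.9]
grip_width: 0.503
```

```bash
python3 read.py 1; python3 go.py .5272 -.3778 .278 -20.8
```

```text
t 30.20 [ 0.5277 -0.3779  0.3129] pitch(xz) -0.000 Ftool [-0.28 -0.37  4.87] Mtool [-0.006 -0.04  -0.04 ] My [-0.04] w 43.7
t 30.20 pos [ 0.5277 -0.3779  0.3129] d now-axes cm [ 0.05 -0.03  3.49] d final-axes [ 0.05 -0.01  3.49] turn [ 0.005  0.    -0.001]
F [ 0.14 -0.43 -4.87] M [-0.009 -0.04   0.04 ] grip mm 43.7 j [ 0.03  0.45  0.72  1.59 -0.31  1.22  2.02]
```

Request:
play_rows --targets "0 0 0.7 0 0 0 -1; 0 0 0.7 0 0 0 -1"

```text
time: 30.45
position: [0.5277, -0.3777, 0.2977]
tool_rot: [0.568, 3.089, 0.008]
ft_force: [1.4, -0.2, -5.2]
grip_width: 0.504
```

```bash
python3 read.py 1; python3 go.py .5272 -.3778 .278 -20.8
```

```text
t 30.45 [ 0.5277 -0.3777  0.2977] pitch(xz) 0.000 Ftool [-1.36  0.3   5.22] Mtool [ 0.024 -0.029  0.05 ] My [-0.029] w 43.9
t 30.45 pos [ 0.5277 -0.3777  0.2977] d now-axes cm [ 0.05 -0.03  1.97] d final-axes [ 0.05 -0.02  1.97] turn [ 0.005 -0.    -0.001]
F [ 1.38 -0.18 -5.21] M [-0.032 -0.018 -0.05 ] grip mm 43.9 j [ 0.03  0.46  0.72  1.61 -0.32  1.2   2.03]
```

Request:
play_rows --targets "0 0 0.7 0 0 0 -1; 0 0 0.5 0 0 0 -1; 0 0 0.4 0 0 0 -1"

```text
time: 30.82
position: [0.5279, -0.3776, 0.2804]
tool_rot: [0.568, 3.089, 0.008]
ft_force: [0.1, 0.1, -4.8]
grip_width: 0.505
```

```bash
python3 read.py 1
```

```text
t 30.82 [ 0.5279 -0.3776  0.2804] pitch(xz) 0.000 Ftool [-0.1   0.13  4.83] Mtool [-0.015 -0.04  -0.029] My [-0.04] w 43.9
```

Request:
play_rows --targets "0 0 0.4 0 0 0 -1; 0 0 0.3 0 0 0 -1"

```text
time: 31.08
position: [0.5273, -0.3787, 0.2781]
tool_rot: [0.569, 3.088, 0.01]
ft_force: [-6.3, 5.3, 16.1]
grip_width: 0.506
```

```bash
python3 read.py 1
```

```text
t 31.07 [ 0.5273 -0.3787  0.2781] pitch(xz) -0.000 Ftool [  7.81   2.83 -16.09] Mtool [-0.974  1.712 -0.048] My [1.712] w 44.0
```

Seated: contact came at TCP .278, as predicted. Releasing and retreating.

Request:
play_rows --targets "0 0 0 0 0 0 -1; 0 0 0 0 0 0 0.2; 0 0 0 0 0 0 0.6; 0 0 0 0 0 0 0.8; 0 0 -0.5 0 0 0 0.8; 0 0 -3 0 0 0 0.8; 0 0 -4 0 0 0 1; 0 0 -4 0 0 0 1; 0 5 -3 0 0 0 1; 0 5 0 0 0 0 1; 0 5 0 0 0 0 1; 0 3 0 0 0 0 1; 0 0 0 0 0 0 1; 0 0 0 0 0 0 1"

```text
time: 32.83
position: [0.5923, -0.21, 0.4349]
tool_rot: [0.574, 3.077, 0.004]
ft_force: [-0.5, 0.0, -0.2]
grip_width: 1.004
```

```bash
python3 read.py 1; python3 -c "
from h import *
from meas import *
for n in('top','side'):
    im=grab(n,n+'7')
    for o in tops(im): print('px %.0f %.0f z %.3f'%o[:3],[np.round(x,1) for x in o[3]])
"
```

```text
t 32.83 [ 0.5923 -0.21    0.4349] pitch(xz) -0.011 Ftool [ 0.5  -0.18  0.19] Mtool [0.011 0.019 0.058] My [0.019] w 87.3
px 202 181 z 0.134 [array([531.5, 108.2]), array([101.7,  44.4]), np.float64(2.7)]
px 410 184 z 0.136 [array([ 525.5, -374.4]), array([ 45.9, 101.4]), np.float64(68.8)]
px 250 187 z 0.134 [array([516.6,  -4.1]), array([101.2,  44.2]), np.float64(2.6)]
px 158 191 z 0.134 [array([506.2, 212. ]), array([100.2,  46.4]), np.float64(2.3)]
px 205 268 z 0.131 [array([329.4,  97.5]), array([ 43.9, 101.3]), np.float64(30.9)]
px 121 286 z 0.131 [array([286.3, 288.7]), array([ 44.8, 102.1]), np.float64(43.7)]
px 345 123 z 0.131 [array([286. , 286.9]), array([ 46.6, 107.1]), np.float64(44.5)]
px 290 135 z 0.131 [array([327.6,  96.2]), array([ 50.1, 104.8]), np.float64(29.8)]
px 345 161 z 0.134 [array([504.5, 210.3]), array([106. ,  45.9]), np.float64(2.2)]
px 311 170 z 0.134 [array([531. , 106.5]), array([106. ,  45.7]), np.float64(3.1)]
px 269 171 z 0.134 [array([515.8,  -6.1]), array([104. ,  45.3]), np.float64(3.2)]
px 127 187 z 0.136 [array([ 524.2, -375.9]), array([ 47.4, 106.7]), np.float64(69.0)]
```

View pics/side7.png

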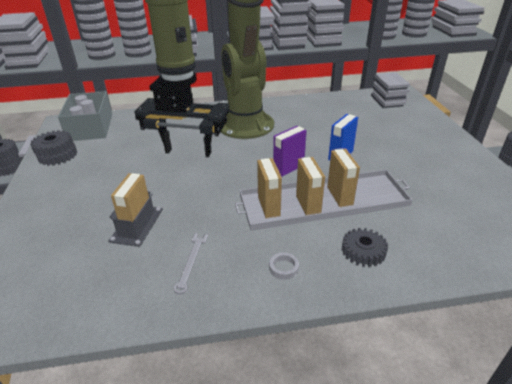

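View pics/top7.png

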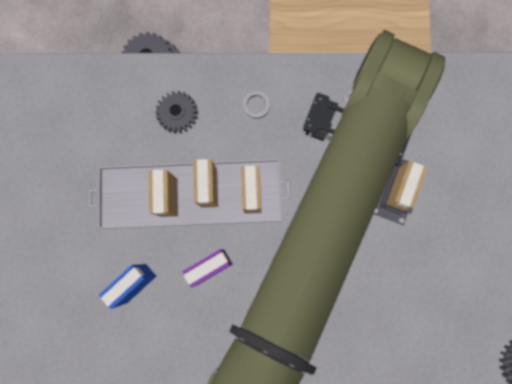

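The side view shows A in the pocket at (127,187), top at .136, which on the same bias (+1 mm) means fully down. The other three stand in the tray at (269,171), (311,170) and (345,161), and the gear, ring and wrench have not moved. The gripper is clear of everything, so I hand in.

```bash
python3 -c "
from bench import ctrl
print(ctrl.get_state()['qd'].round(3));print(ctrl.close_job())"
```

```text
[ 0.007  0.     0.002  0.001  0.001  0.002 -0.002]
the job is handed in; nothing more can be done
None
```

The rattling carton stands fully down in the reject pocket, the other three stand in the tray, and the job was handed in at about 33 s of the 72 s allowed. No verdict came back.

**Finding it:** I lifted the first carton (leftmost in the top view) and rocked it from side to side. Held level afterwards, its moment flipped between about -0.08 and +0.10 N m. A loose 0.4 kg bearing moved 21 mm would give about ±0.08. The second carton, given the same rocking, stayed near zero, so I put it back. I did not lift the other two, because the result was already clear.

**Last checks:**
- **Carton in the pocket:** it touched the floor at the predicted height. Its top measured 0.136 m in both views, where 0.135 m was expected and the cameras read about 1 mm high. Its centre is about 3 mm from the measured pocket centre.
- **The other cartons:** all three stand upright in the tray. The second one sits about 5 mm from where it started.
- **Gear, ring and wrench:** the pictures show no movement. The arm hides part of the wrench in the last top view, but the side view shows it in place.
- **Gripper:** it is clear of everything.
- **Disagreement:** the two cameras differ by 1 to 2 mm, so I used the average. When setting the first two cartons back down in the tray, I pressed briefly with 25 to 30 N, under the 40 N limit.

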